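# Wedge up a springy frame rail on the welding bench

## Task

Pick up the yellow steel wedge and slide its thin end under the near rail of the aluminium frame, at the red mark, square to the rail and flat on the bench, until it jams tight under the edge; then let go and leave it holding the rail up firmly. Use a steady push of about 20 N (never beyond 26 N, which would overstress the frame), keep the gripper off the frame, and leave the spray can and magnet square where they are.

Things in the scene. Friction and masses are not known exactly. Their poses are not given: they have to be found in the camera images.
- wedge: Loose solid yellow steel wedge, about 0.3 kg, lying flat, 140 long (x), 30 wide (y). Origin at the centre of its underside, x towards the thin end, z up. Thin end at x = 70, 5 thick; the top slopes evenly up to 25 thick at x = -40. From x = -70 to -40 is an upright head 30 x 30, 42 high: grip it across its 30 width from above, and push with it.
- wedge_head (a point): Middle of the wedge's head block, 28 above the underside and 55 behind the wedge's origin.
- wedge_tip (a point): Middle of the wedge's thin end, at its underside.
- jig: Fixed jig clamping the far side of a frame of bare aluminium box section: 320 wide (y), 283 deep (x), open in the middle, rails 35 wide, 25 high. Origin on the bench right below the middle of the near rail's near lower edge; x points under the frame (the way to push the wedge), y along the near rail, z up. The near rail hangs 8 to 19 above the bench: it differs each time and is not measured.
- mark (a point): Bench point below the near rail's near lower edge, at the middle of the red band (12 wide) round that rail: y = -60 in the jig's axes. The rail is springy, rising about 1 mm per 40 N of lift. Once the wedge touches it, the push needed rises by about 3 N per mm driven and a third or more of it becomes lift; friction then holds the wedge in. A push above 26 N may overstress the frame.
- spray: Bystander: loose upright blue spray can, 52 in diameter, 150 high. Origin under its centre.
- square: Bystander: loose red L-shaped magnet square, 90 x 25, 80 high. Origin under the middle of its foot.
Things that resemble listed ones, but are neither listed nor needed, are in the scene too. What is meant by the wedge is not purple, and is the larger of those in its own colour.

How it is judged:
By the outcome, as a careful person would: the job done as asked, in the order asked, and still so for the second after the job is handed in, with the robot touching nothing.
It also fails if it takes over 54 s, if anything falls off the work surface, if the arm or the gripper's body presses on something with over 40 N, if the wrist force passes 120 N, or if a joint passes its speed limit or range.

## Robot

A 6-joint arm with a two-finger parallel gripper is mounted at the origin on the work surface. World frame = base frame: x ahead of the robot, y to its left, z up, the work surface at z = 0. Lengths are in m, angles in rad, forces in N, time in s.
With the tool pointing down it reaches from about 0.275 to 1 m from the base axis. Payload 8.4 kg.
Tool frame: the origin (TCP) lies on the centre line of the jaws, within the pads' length; the fingertips stand 17 mm ahead of it and the grasp point (between the pads) lies 2 mm behind it (bot.tcp_to_tips is the y of the fingertips in the tool frame, in m); y points along the fingers, z is the direction in which the jaws open and shut, and the axes are right-handed (so a half turn about y gives the same grasp; the last joint's range is limited). The gripper opens to 85 mm and grips with 20 to 120 N. Pads are 22 mm wide; open, the fingers measure 114 mm over their backs; the gripper's body (76 mm by 85 mm) begins 54 mm behind the grasp point. The pads swing forward as they close: fully open they stand 13 mm farther back than shut.
Start: joints at [1.16, 0.353, 1.633, -0, 1.155, -0.002], TCP at [0.248, 0.574, 0.248] pointing down, gripper open.
Joint ranges: [-2.63, 2.63], [-0.92, 2.1], [0.06, 2.66], [-1.3, 4.44], [0, 2.69], [-3.02, 3.02]. Speed limits (rad/s): [2.22, 2.22, 2.79, 3.14, 3.14, 3.14].

## Interface

Orientations are given as a unit quaternion [x, y, z, w].
In Python, from workcell import bot, hand, kinematics, get_obs, vision, hand_in gives the robot as it stands. The module is installed in compiled form; this text tells all that it offers. Calls block until the motion is done:
- bot.reach(position, orientation): joint-space move of the TCP to a pose.
- bot.servo_line(position, ori=None, velocity=0.15): straight line of the TCP; ori=None keeps the orientation; velocity is the mean speed in m/s.
- bot.goto_joints(angles): joint-space move.
- hand.move_gripper(opening, strength=None): finger opening in m; strength is the grip in N (None keeps the last); returns when the fingers have stopped.
- bot.dwell(seconds).
- kinematics.solve_ik(position, orientation): joint angles nearest the present ones, or None.
- get_obs(): the state.
- vision.read_camera(name): name is "scene" or "top"; returns a dict with "frame" (384x512x3 uint8, red, green, blue), "intrinsics" (3x3 intrinsics, pixels), "view" (4x4, takes a point from world to camera coordinates). Camera axes: x right, y down, z forward; pixel columns grow to the right and rows downward; lengths in m; the calibration is good to about 2 mm. A picture is of the moment at which its call begins. There is no depth.
A pose or a line that the arm cannot do raises bot.IKError and nothing moves.
- hand_in(): hands the job in, once; it reports no verdict.
The state is a dict: "time_s": time; "joint_pos": joint angles; "joint_vel": joint speeds; "joint_efforts": joint torques, N m; "position": TCP position; "orientation": TCP orientation; "wrist_force": force on the tool from outside, world axes, zero at the start; "ft_torque": the same for the moment, N m; "gripper_width": finger opening in m.
Only numpy, scipy, OpenCV 4.12 (cv2) and the standard library are available. Lean on these libraries where they do the work, as an engineer would, in place of code of your own. Each camera call takes 0.05 s, during which the arm holds its last target.

## Working session

There is one attempt and no reset: what is moved stays moved. The work goes in short steps, each a Python script; the robot and the scene stay as the last script left them, time stands still between calls to the robot, and variables do not carry over. Pictures are saved under pics/ and viewed, and the job is handed in when it is done.

```bash
mkdir -p pics; ls
python3 - <<'E'
from workcell import bot, hand, kinematics, get_obs, vision
import cv2,numpy as np
for n in("scene","top"):
    c=vision.read_camera(n); cv2.imwrite(f"pics/{n}0.png",cv2.resize(c["frame"][:,:,::-1],(800,600),interpolation=cv2.INTER_CUBIC))
    np.savez(f"{n}0.npz",**c); print(n,c["intrinsics"],c["view"])
o=get_obs();print(o)
E
```

```text
pics
scene [[393.63403822   0.         263.32540183]
 [  0.         393.63403822 184.97397175]
 [  0.           0.           1.        ]] [[ 0.59591695  0.80304278  0.0022985  -0.32646118]
 [ 0.67527538 -0.49955097 -0.54263431 -0.34140184]
 [-0.43461035  0.3249171  -0.8399659   1.38308191]
 [ 0.          0.          0.          1.        ]]
top [[441.79168315   0.         257.18885778]
 [  0.         441.79168315 189.67983192]
 [  0.           0.           1.        ]] [[ 0.01151072 -0.99954376  0.02792454 -0.00850799]
 [-0.99691702 -0.01363914 -0.07726852  0.51953607]
 [ 0.07761413 -0.02694904 -0.99661918  1.00042623]
 [ 0.          0.          0.          1.        ]]
{'time_s': 0.1, 'joint_pos': array([ 1.15957855e+00,  3.53555711e-01,  1.63403265e+00,  1.99383445e-05,
        1.15520627e+00, -2.41432662e-03]), 'joint_vel': array([-0.00078406, -0.00064646, -0.00475792, -0.00066764, -0.00161119,
       -0.00086059]), 'joint_efforts': array([-7.91835419e-05, -6.06360626e+01, -3.42819607e+01, -1.70460271e-04,
        3.79541700e-03, -5.11718838e-05]), 'position': array([0.24829106, 0.57313813, 0.24766282]), 'orientation': array([ 0.69280054, -0.14362585,  0.1434387 , -0.69197137]), 'wrist_force': array([-0.22967195, -0.53126898, -0.05711498]), 'ft_torque': array([-0.00244354, -0.01877911,  0.04260465]), 'gripper_width': 0.08565843730932739}
```

View pics/scene0.png

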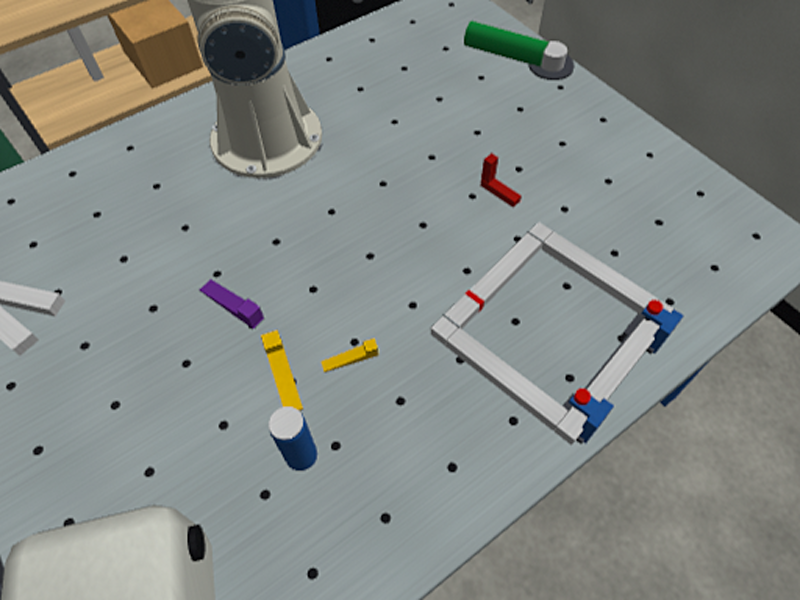

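View pics/top0.png

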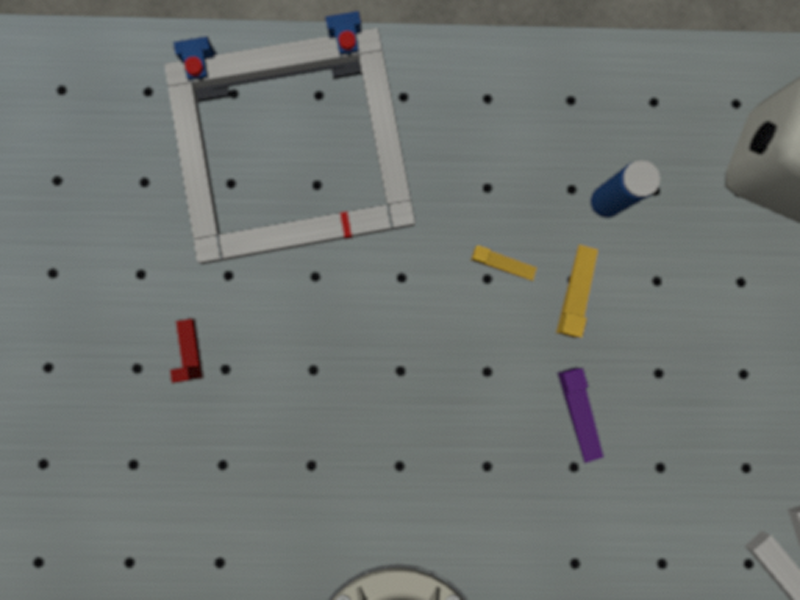

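Run:
```python
import cv2,numpy as np
t=np.load("top0.npz")["frame"][:,:,::-1]; s=np.load("scene0.npz")["frame"][:,:,::-1]
def crop(im,c0,r0,w,h,k,n):
    d=cv2.resize(im[r0:r0+h,c0:c0+w],None,fx=k,fy=k,interpolation=cv2.INTER_CUBIC)
    for i in range(0,w,10):
        cv2.putText(d,str(c0+i),(i*k,10),0,.35,(255,255,255),1); cv2.line(d,(i*k,12),(i*k,18),(255,255,255),1)
    for i in range(0,h,10):
        cv2.putText(d,str(r0+i),(0,i*k+4),0,.35,(255,255,255),1);cv2.line(d,(24,i*k),(30,i*k),(255,255,255),1)
    cv2.imwrite(f"pics/{n}.png",d)
crop(t,295,95,135,125,5,"t_w"); crop(t,100,5,170,170,3,"t_j"); crop(t,120,120,150,55,5,"t_r")
crop(s,160,180,110,125,5,"s_w"); crop(s,270,135,90,90,6,"s_r")
```

```text
(no output)
```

View pics/t_w.png

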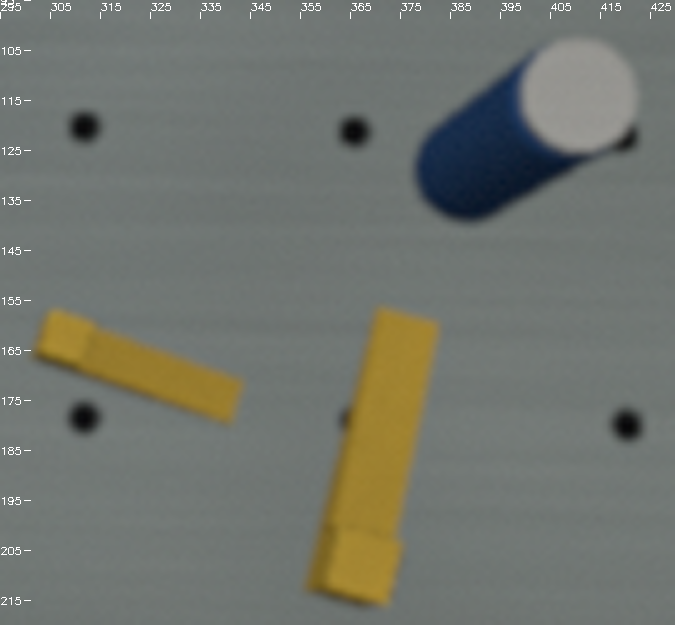

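View pics/t_r.png

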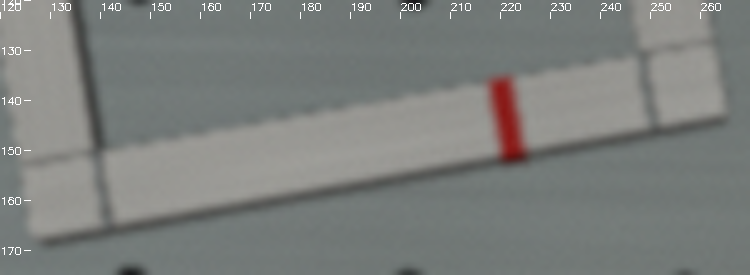

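View pics/s_w.png

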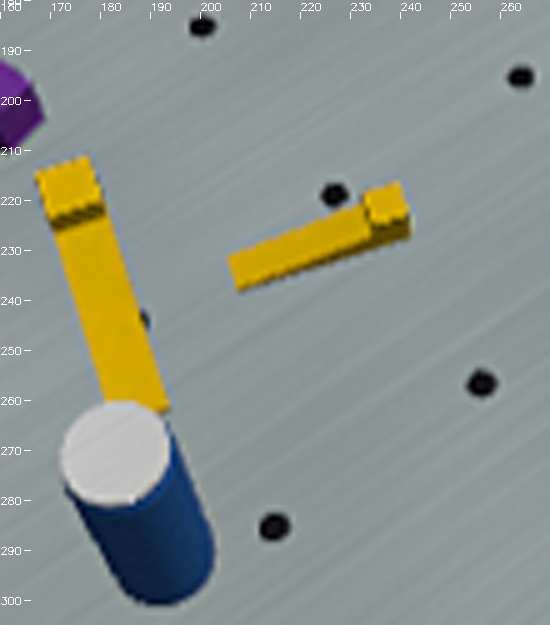

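View pics/s_r.png

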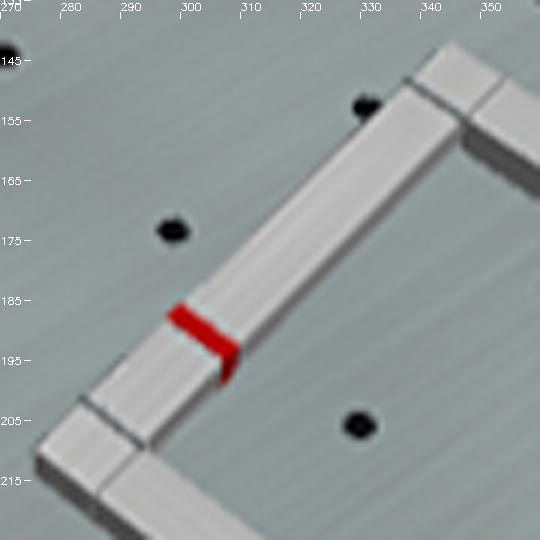

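View pics/t_j.png

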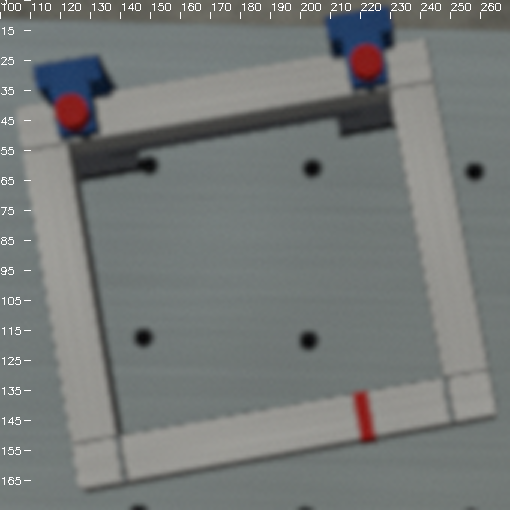

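Two yellow wedges appear in the top picture (512×384 pixels). The larger has its head at about (367,208) and its tip at about (376,159), roughly 140 mm long. The smaller, from (307,162) to (342,175), is about half that size. The purple one is excluded by its colour. The crop confirms the larger yellow one is the target, so I'll fit its pose and the frame's.

```bash
cat > h.py <<'E'
import numpy as np, cv2
from scipy.optimize import least_squares
from scipy.spatial.transform import Rotation as R
def proj(c,P):
    P=np.atleast_2d(P); q=P@c["view"][:3,:3].T+c["view"][:3,3]; q=q@c["intrinsics"].T
    return q[:,:2]/q[:,2:]
def put(x,y,yaw,L):
    L=np.asarray(L,float); c,s=np.cos(yaw),np.sin(yaw)
    return np.c_[x+c*L[:,0]-s*L[:,1], y+s*L[:,0]+c*L[:,1], L[:,2]]
def ori(yaw):  # tool y down, tool z along +wedge y
    z=np.array([-np.sin(yaw),np.cos(yaw),0]); y=np.array([0,0,-1.]); 
    return R.from_matrix(np.c_[np.cross(y,z),y,z])
E
python3 - <<'E'
from h import *
T=dict(np.load("top0.npz"));S=dict(np.load("scene0.npz"))
u=lambda p,k,c,r:np.array([[c+x/k-.5+.5/k,r+y/k-.5+.5/k] for x,y in p])
m=1e-3
WT=np.array([[70,15,5],[70,-15,5],[-70,-15,42],[-70,15,42],[-40,-15,42],[-40,15,42]])*m
pT=u([(378,308),(440,323),(388,605),(322,597),(404,543),(336,530)],5,295,95)
WS=np.array([[-70,-15,42],[-70,15,42],[-40,15,42],[-40,-15,42],[70,15,5]])*m
pS=u([(36,175),(90,156),(105,205),(53,224),(168,410)],5,160,180)
def fit(which,f=None):
    r=lambda p:np.concatenate([(proj(c,put(*p,L))-q).ravel() for c,L,q in which])
    s=least_squares(r,[.5,-.1,-.2]); return s
for n,w in (("T",[(T,WT,pT)]),("S",[(S,WS,pS)]),("both",[(T,WT,pT),(S,WS,pS)])):
    s=fit(w);print("wedge",n,s.x,np.degrees(s.x[2]),"\n",s.fun.reshape(-1,2).round(1).tolist())
JL=lambda h:np.array([[0,160,h+.025],[0,-160,h+.025],[283,-160,h+.025],[283,160,h+.025],[0,-54,h+.025],[0,-66,h+.025],[35,-54,h+.025],[35,-66,h+.025]])*[m,m,1]
jT=np.r_[u([(85,490),(495,415),(428,40),(18,110)],3,100,5),u([(501,162),(527,159),(488,78),(513,76)],5,120,120)]
s_=u([(450,40),(36,462)],6,270,135); k=512/800
jS=np.r_[s_,np.array([[574,440],[682,318]])*k-.2,u([(182,300),(168,314),(242,345),(226,358)],6,270,135)]
# order fix for scene: -54 is toward +y (upper right)
for n,w in (("T",[(T,jT)]),("S",[(S,jS)]),("both",[(T,jT),(S,jS)])):
    r=lambda p:np.concatenate([(proj(c,put(p[0],p[1],p[2],JL(p[3])))-q).ravel() for c,q in w]+[[ (p[3]-.0135)*(1000 if n!="both" else 0)]])
    s=least_squares(r,[.55,.1,.1,.013]);print("jig",n,s.x,"\n",s.fun[:-1].reshape(-1,2).round(1).tolist())
    print(" mark",put(*s.x[:3],[[0,-.06,0]]))
E
```

```text
wedge T [ 0.53237526 -0.26592049 -0.26032721] -14.915650208909975 
 [[-0.2, 0.1], [-0.5, 0.6], [-0.2, 0.7], [0.3, -1.2], [-0.1, 0.4], [0.8, -0.6]]
wedge S [ 0.53553779 -0.2661013  -0.27462013] -15.734574641680723 
 [[0.1, -0.0], [0.2, 0.3], [-0.0, -0.3], [-0.6, -0.5], [0.3, 0.4]]
wedge both [ 0.53341417 -0.26593583 -0.26666517] -15.278789027788296 
 [[-0.1, -0.3], [-0.3, 0.2], [-0.4, 0.3], [0.1, -1.8], [-0.3, -0.1], [0.7, -1.1], [-0.4, -0.5], [-0.3, -0.2], [-0.5, -0.9], [-1.1, -1.0], [0.2, -0.4]]
jig T [0.59802129 0.13822924 0.19193043 0.01451022] 
 [[-2.0, -1.9], [0.7, -1.4], [1.1, 5.5], [0.9, 4.6], [-0.2, -2.3], [-0.2, -2.7], [-0.3, -0.5], [-0.1, -1.0]]
 mark [[0.60946654 0.07933097 0.        ]]
jig S [0.60141487 0.14306427 0.17641596 0.01495663] 
 [[3.1, 2.3], [1.4, -1.2], [-4.8, -1.7], [-6.4, -4.9], [2.3, 2.0], [1.8, 2.3], [1.8, 1.7], [1.7, 2.2]]
 mark [[0.61194501 0.08399553 0.        ]]
jig both [0.59924921 0.13864634 0.18616717 0.02135104] 
 [[-3.0, -3.3], [0.7, -2.1], [1.7, 3.9], [0.5, 2.4], [-0.5, -3.3], [-0.5, -3.5], [-0.5, -1.5], [-0.3, -2.0], [1.5, 0.9], [0.1, -1.7], [-5.0, -2.6], [-7.2, -6.8], [0.9, 1.1], [0.5, 1.4], [0.6, 0.8], [0.5, 1.4]]
 mark [[0.61035482 0.07968309 0.        ]]
```

Run:
```python
import cv2,numpy as np
t=np.load("top0.npz")["frame"][:,:,::-1]; s=np.load("scene0.npz")["frame"][:,:,::-1]
def crop(im,c0,r0,w,h,k):
    d=cv2.resize(im[r0:r0+h,c0:c0+w],None,fx=k,fy=k,interpolation=cv2.INTER_NEAREST)
    for i in range(0,w,5):
        cv2.putText(d,str(c0+i),(i*k,10),0,.35,(0,255,0),1)
    for i in range(0,h,5):
        cv2.putText(d,str(r0+i),(0,i*k+10),0,.35,(0,255,0),1)
    return d
cv2.imwrite("pics/e1.png",np.vstack([crop(t,205,128,65,28,12)[:, :780],crop(t,115,145,65,22,12)]))
cv2.imwrite("pics/e2.png",np.hstack([crop(s,272,178,50,40,8),np.zeros((320,10,3),np.uint8),crop(s,325,138,40,40,8)]))
```

```text
(no output)
```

View pics/e1.png

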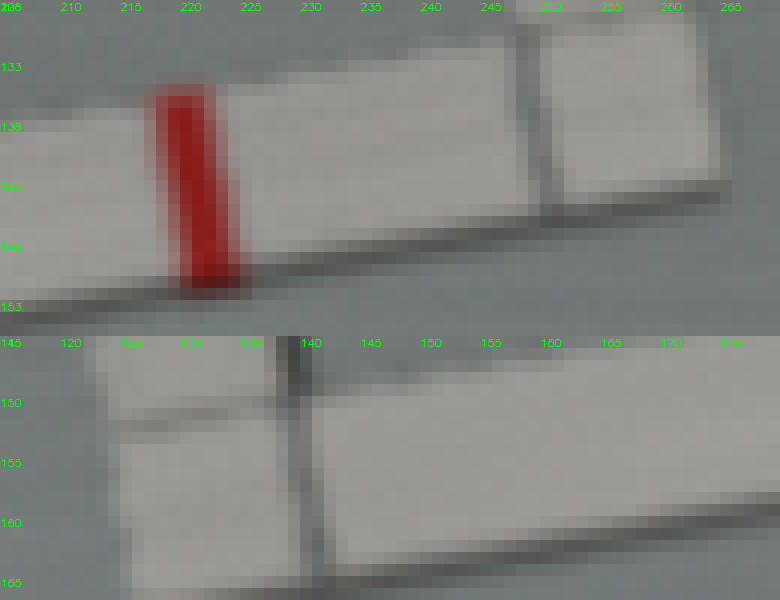

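View pics/e2.png

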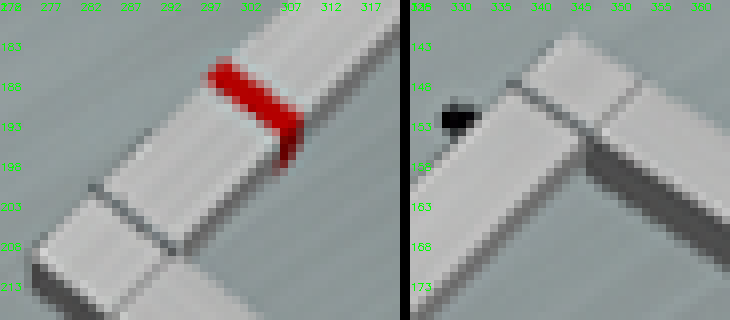

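Run:
```python
from h import *
T=dict(np.load("top0.npz"));S=dict(np.load("scene0.npz"))
LT=lambda h:np.array([[0,.16,h+.025],[0,-.06,h+.025],[0,-.16,h+.025],[0,-.06,h],[0,-.16,h],[.035,-.06,h+.025]])
pT=np.array([[125.7,166.3],[221.9,150.7],[265.2,142.7],[222.2,152.4],[265.2,144.6],[219.8,135]])
LS=lambda h:np.array([[0,.16,h+.025],[0,-.06,h+.025],[0,-.16,h+.025],[.035,-.06,h+.025]])
pS=np.array([[344.5,141.6],[298.9,186],[275.6,208.75],[308,194]])
for n,w,fix in (("T",[(T,LT,pT)],1),("S",[(S,LS,pS)],1),("both",[(T,LT,pT),(S,LS,pS)],0)):
    r=lambda p:np.concatenate([(proj(c,put(p[0],p[1],p[2],L(p[3])))-q).ravel() for c,L,q in w]+[[(p[3]-.0135)*1000*fix]])
    s=least_squares(r,[.55,.1,.1,.013]);print("jig",n,s.x,"\n",s.fun[:-1].reshape(-1,2).round(1).tolist())
    print(" mark",put(*s.x[:3],[[0,-.06,0]]))
    print("far",proj(T,put(*s.x[:3],[[.283,-.16,s.x[3]+.025],[.283,.16,s.x[3]+.025]])))
for n,c in(("T",T),("S",S)): print(n,-c["view"][:3,:3].T@c["view"][:3,3])
```

```text
jig T [0.59626613 0.13863972 0.18509954 0.01353888] 
 [[0.2, 0.1], [0.2, -0.5], [0.0, 0.2], [0.4, -0.4], [-0.5, 0.3], [-0.3, 0.3]]
 mark [[0.60730879 0.07966464 0.        ]]
far [[244.13578688  24.75151785]
 [107.26509964  46.25133277]]
jig S [0.59217349 0.14221551 0.19264897 0.01348462] 
 [[0.1, 0.0], [-0.2, 0.3], [-0.2, 0.3], [0.3, -0.6]]
 mark [[0.60366107 0.08332548 0.        ]]
far [[241.58651602  26.0739438 ]
 [104.79370129  48.60393733]]
jig both [0.59512151 0.13848959 0.18769301 0.01976294] 
 [[-0.5, 0.4], [0.1, -0.5], [0.2, 0.1], [0.3, -0.4], [-0.3, 0.1], [-0.4, 0.2], [0.4, 0.0], [-0.5, 0.4], [-0.8, 0.4], [0.1, -0.4]]
 mark [[0.60631709 0.07954335 0.        ]]
far [[243.84710963  23.90365616]
 [106.17636534  45.87359967]]
T [0.44038508 0.02554245 1.03742533]
S [ 1.02618572 -0.35777229  0.97723567]
```

Run:
```python
from h import *
from workcell import bot, hand, kinematics, get_obs, vision
o=get_obs(); R0=R.from_quat(o["orientation"]); print(R0.as_matrix().round(2), bot.tcp_to_tips)
yaw=-.265; cands=[ori(yaw),ori(yaw+np.pi)]
for c in cands:print((R0.inv()*c).magnitude(), kinematics.solve_ik([.480,-.2516,.15],c.as_quat()))
```

```text
[[ 0.92 -0.    0.4 ]
 [-0.4  -0.    0.92]
 [-0.   -1.   -0.  ]] 0.017
0.14381652858151434 [-4.85561324e-01  3.43371544e-01  1.89865075e+00 -4.44089210e-16
  8.99570364e-01 -1.79135765e+00]
2.9977811665239624 [-4.85561324e-01  3.43371544e-01  1.89865075e+00 -4.44089210e-16
  8.99570364e-01  1.35023500e+00]
```

Run:
```python
from h import *
from workcell import bot, hand, kinematics, get_obs, vision
q=ori(-.265).as_quat()
hand.move_gripper(.085,80)
bot.reach([.480,-.2516,.13],q)
o=get_obs();print(o["time_s"],o["position"])
bot.servo_line([.480,-.2516,.027],velocity=.1)
o=get_obs();print(o["time_s"],o["position"],o["wrist_force"])
hand.move_gripper(.0,80)
o=get_obs();print(o["time_s"],o["position"],o["wrist_force"],o["gripper_width"])
c=vision.read_camera("top");np.savez("top1.npz",**c);cv2.imwrite("pics/top1.png",cv2.resize(c["frame"][:,:,::-1],(800,600)))
```

```text
3.35 [ 0.48037357 -0.25110894  0.13007924]
4.5333 [ 0.48043351 -0.2518148   0.02753834] [-0.19612326  0.2590145  -0.26859312]
5.0833 [ 0.48018593 -0.25172564  0.02745814] [-1.88121301  0.49926959  5.00181237] 0.028965757311510847
```

View pics/top1.png

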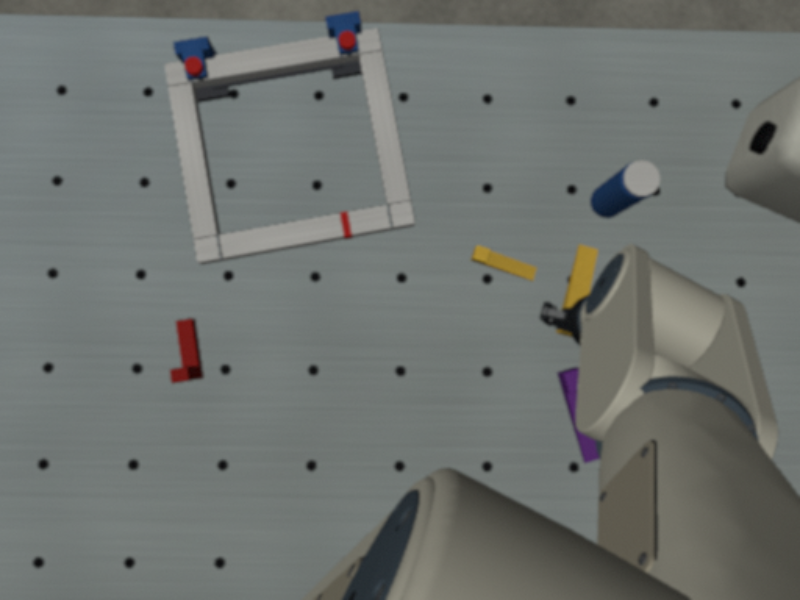

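Run:
```python
from h import *
from workcell import bot, hand, kinematics, get_obs, vision
p=get_obs()["position"]
bot.servo_line([p[0],p[1],.09],velocity=.12)
o=get_obs();print(o["time_s"],o["wrist_force"],o["gripper_width"])
bot.reach([.4593,.0518,.09],ori(.187).as_quat())
bot.servo_line([.4593,.0518,.034],velocity=.1)
bot.dwell(.2)
o=get_obs();print(o["time_s"],o["position"],o["wrist_force"],o["gripper_width"],ori(.187).as_quat(),o["orientation"])
for n in("top","scene"):
    c=vision.read_camera(n);np.savez(n+"2.npz",**c);cv2.imwrite(f"pics/{n}2.png",cv2.resize(c["frame"][:,:,::-1],(800,600)))
```

```text
5.8083 [-0.80669389  0.55940895 -3.60629546] 0.028932007142168203
7.8833 [0.45978863 0.05182329 0.03460459] [-0.16609705  0.59355971 -2.46788048] 0.028842914661120475 [ 0.70401818  0.06601819 -0.06601819 -0.70401818] [ 0.70401887  0.06645126 -0.06557616 -0.70401806]
```

View pics/top2.png

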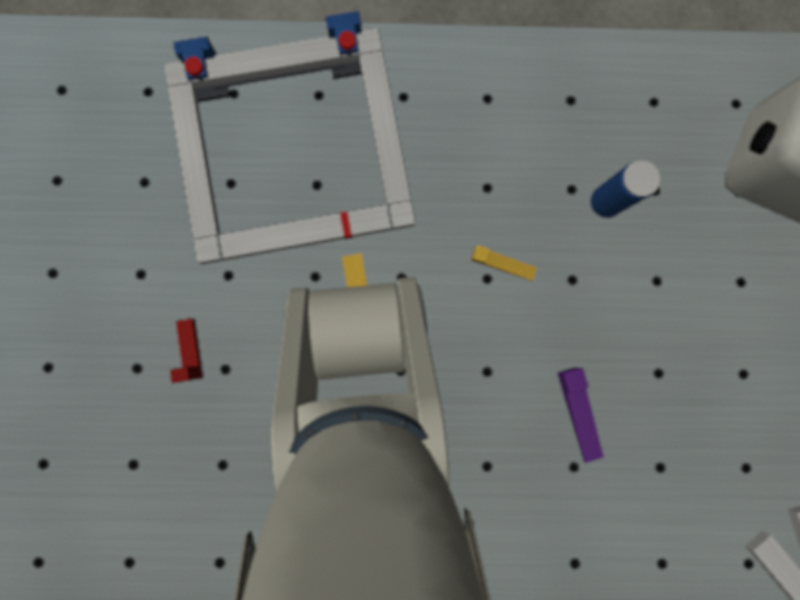

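View pics/scene2.png

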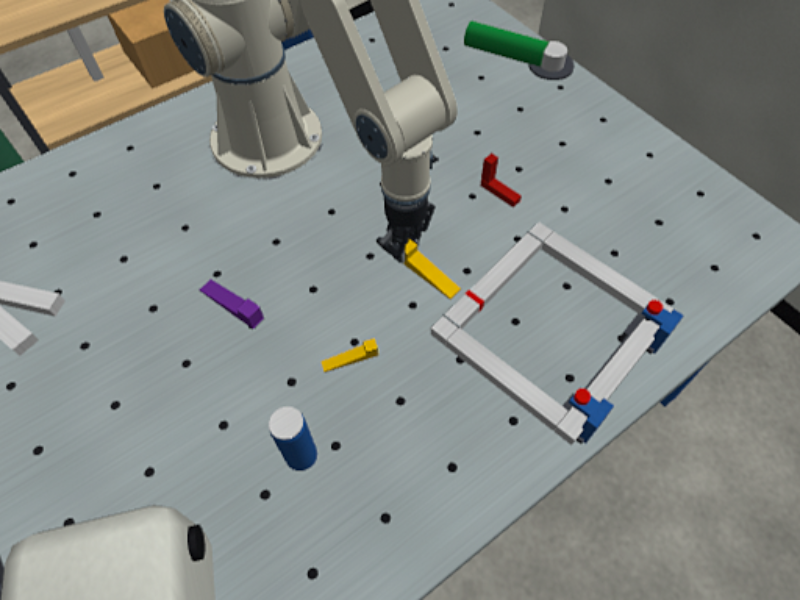

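Run:
```python
from h import *
from workcell import bot, hand, kinematics, get_obs, vision
for z in (.030,.0285,.0278,.0273,.0268):
    bot.servo_line([.4593,.0518,z],velocity=.02); bot.dwell(.05)
    o=get_obs();print(z,o["time_s"],o["position"].round(4),o["wrist_force"].round(2))
    if o["wrist_force"][2]>0: break
imgs=[]
for n,(c0,r0,w,h) in (("top",(195,125,60,65)),("scene",(245,145,75,65))):
    c=vision.read_camera(n);np.savez(n+"3.npz",**c);d=c["frame"][r0:r0+h,c0:c0+w,::-1];k=8
    d=cv2.resize(d,None,fx=k,fy=k,interpolation=cv2.INTER_CUBIC)
    for i in range(0,w,5): cv2.putText(d,str(c0+i),(i*k,10),0,.35,(255,0,0),1)
    for i in range(0,h,5): cv2.putText(d,str(r0+i),(0,i*k+5),0,.35,(255,0,0),1)
    cv2.imwrite(f"pics/{n}3.png",d)
```

```text
0.03 8.3833 [0.4592 0.0518 0.0299] [ 0.35  0.16 -2.86]
0.0285 8.6833 [0.4593 0.0518 0.0285] [ 0.91  0.61 -2.58]
0.0278 8.9833 [0.4593 0.0518 0.0278] [ 0.27 -0.72 -3.35]
0.0273 9.2833 [0.4594 0.0518 0.0274] [-1.65 -0.3   1.25]
```

View pics/top3.png

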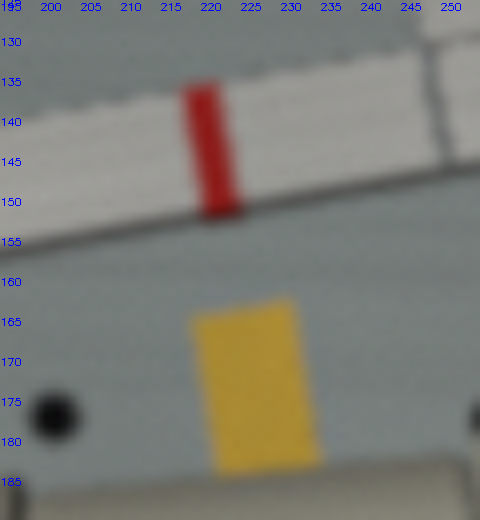

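View pics/scene3.png

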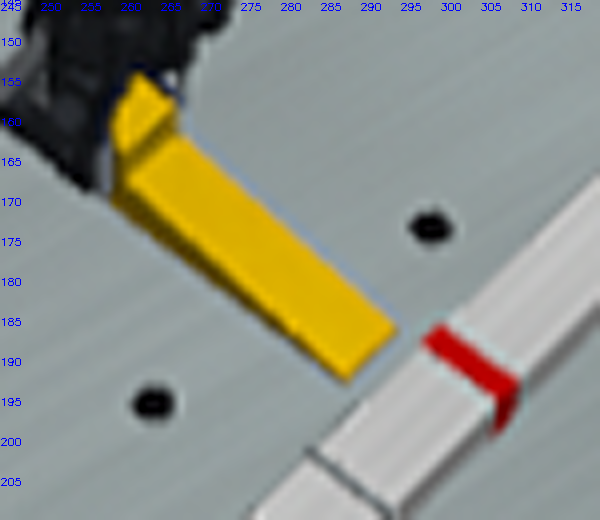

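Run:
```python
from h import *
T=dict(np.load("top3.npz"));S=dict(np.load("scene3.npz"))
def back(c,uv,z):
    d=np.linalg.inv(c["intrinsics"])@[*uv,1]; Rm=c["view"][:3,:3]; C=-Rm.T@c["view"][:3,3]; d=Rm.T@d
    return C+d*(z-C[2])/d[2]
j=.187; ex=np.array([np.cos(j),np.sin(j)]); ey=np.array([-ex[1],ex[0]])
for h in (.012,.016,.02):
  for n,c,tip,mk,dz in(("T",T,(224.9,163.2),(222.3,151.7),0),("Ttop",T,(224.9,163.2),(221.9,150.5),.025),("S",S,(291.06,189.1),(299.1,186.1),.025)):
    a=back(c,tip,.005);b=back(c,mk,h+dz); d=(b-a)[:2]
    print(h,n,"tip",a.round(4),"mark",b.round(4),"ahead",(d@ex).round(4),"lat",(d@ey).round(4))
# edges
k=lambda p:(195+p[0]/8-.44,125+p[1]/8-.44)
th=lambda x:.005+(.07-x)*20/110
def res(p):
    r=[]
    for pts,y in((((192,318),(205,397),(218,476)),.015),(((295,300),(308,382),(322,465)),-.015)):
        L=[[x,y,th(x)] for x in(.07,.0)]; q=proj(T,put(*p,L)); d=q[1]-q[0]; nn=np.array([-d[1],d[0]])/np.linalg.norm(d)
        r+=[(np.array(k(v))-q[0])@nn for v in pts]
    r+=list(np.mean(proj(T,put(*p,[[.07,.015,.005],[.07,-.015,.005]])),0)-np.array([224.9,163.2]))
    return r
s=least_squares(res,[.51,.06,.187]);print(s.x,np.round(s.fun,2))
print("expected origin from TCP",np.array([.4594,.0518])+.055*ex)
# rail yaw from T near lower edge: crop points
a=back(T,k((0,260)),.016);b=back(T,k((478,172)),.016);d=a-b;print("rail yaw",np.arctan2(-d[0],d[1]))
```

```text
0.012 T tip [0.5822 0.0743 0.005 ] mark [0.6082 0.0805 0.012 ] ahead 0.0267 lat 0.0013
0.012 Ttop tip [0.5822 0.0743 0.005 ] mark [0.6069 0.0801 0.037 ] ahead 0.0254 lat 0.0011
0.012 S tip [0.5828 0.0749 0.005 ] mark [0.6032 0.0853 0.037 ] ahead 0.0219 lat 0.0065
0.016 T tip [0.5822 0.0743 0.005 ] mark [0.6076 0.0803 0.016 ] ahead 0.0261 lat 0.0012
0.016 Ttop tip [0.5822 0.0743 0.005 ] mark [0.6062 0.0799 0.041 ] ahead 0.0247 lat 0.001
0.016 S tip [0.5828 0.0749 0.005 ] mark [0.605  0.0834 0.041 ] ahead 0.0233 lat 0.0043
0.02 T tip [0.5822 0.0743 0.005 ] mark [0.6069 0.0801 0.02  ] ahead 0.0254 lat 0.0011
0.02 Ttop tip [0.5822 0.0743 0.005 ] mark [0.6056 0.0797 0.045 ] ahead 0.024 lat 0.001
0.02 S tip [0.5828 0.0749 0.005 ] mark [0.6068 0.0815 0.045 ] ahead 0.0247 lat 0.0021
[0.51339437 0.06133206 0.18376196] [ 0.11  0.08  0.05 -0.18 -0.07 -0.06  0.06 -0.01]
expected origin from TCP [0.51344115 0.06202516]
rail yaw 0.2002582926357939
```

Run:
```python
from h import *
T=dict(np.load("top3.npz"));S=dict(np.load("scene3.npz"))
def back(c,uv,z):
    d=np.linalg.inv(c["intrinsics"])@[*uv,1]; Rm=c["view"][:3,:3]; C=-Rm.T@c["view"][:3,3]; d=Rm.T@d
    return C+d*(z-C[2])/d[2]
g=cv2.cvtColor(T["frame"],cv2.COLOR_RGB2GRAY).astype(float)
P=[]
for c in range(134,262):
    if 215<=c<=227: continue
    r0=150.7-(c-221.9)*.176+.9; r=np.arange(int(r0)-3,int(r0)+5); v=g[r,c]
    w=np.clip(np.median([v[-1],v[-2]])-12-v,0,None); 
    if w.sum()>0:P.append((c,(w*r).sum()/w.sum()))
P=np.array(P); 
for nm,Q in(("all",P),("L",P[P[:,0]<215]),("R",P[P[:,0]>227])):
    vx,vy,x,y=cv2.fitLine(Q.astype(np.float32),cv2.DIST_HUBER,0,.01,.01).ravel()
    a=back(T,(140,y+(140-x)*vy/vx),.03);b=back(T,(262,y+(262-x)*vy/vx),.03);d=a-b
    print(nm,len(Q),"yaw",np.arctan2(-d[0],d[1]),"row@222",y+(222-x)*vy/vx,np.std(Q[:,1]-(y+(Q[:,0]-x)*vy/vx)))
```

```text
all 115 yaw 0.1967325749859833 row@222 151.49463 0.09847967272640455
L 81 yaw 0.19552345109805253 row@222 151.56328 0.08720922730373891
R 34 yaw 0.1980564862669043 row@222 151.4933 0.10232764888933395
```

```bash
cat > push.py <<'E'
from h import *
from workcell import bot, hand, kinematics, get_obs, vision
Y=.197; ex=np.array([np.cos(Y),np.sin(Y)]); ey=np.array([-ex[1],ex[0]]); M=np.array([.607,.081]); Q=ori(Y).as_quat()
def go(s,z,v): bot.servo_line([*(M+s*ex),z],Q,velocity=v)
def read(n=4):
    F=[]
    for i in range(n): F.append(get_obs()["wrist_force"]); bot.dwell(.02)
    f=np.mean(F,0); return np.array([-f[:2]@ex,f[:2]@ey,f[2]])
E
python3 - <<'E'
from push import *
go(-.150,.0285,.03); go(-.150,.0275,.02)
b=read(6);o=get_obs();print("base",b.round(2),o["position"].round(4),o["orientation"].round(4),Q.round(4),o["time_s"])
s=-.150
while s<-.015:
    s+=.003; go(s,.0275,.04); f=read(2)
    print(round(s*1e3,1),f.round(1),end=" | ")
    if f[0]-b[0]>3.5 or abs(f[1]-b[1])>5 or abs(f[2])>12: break
f=read(6);o=get_obs();print("\n",f.round(2),o["position"].round(4),o["time_s"],o["gripper_width"])
E
```

```text
base [ 0.06 -0.41 -1.84] [0.4599 0.0516 0.0275] [-0.7037 -0.0695  0.0695  0.7037] [ 0.7037  0.0695 -0.0695 -0.7037] 9.9833
-147.0 [ 0.3  0.1 -2.2] | -144.0 [-1.   0.1 -3.4] | -141.0 [-0.4  0.4 -2.5] | -138.0 [ 0.5 -0.3 -2.5] | -135.0 [ 0.1  0.3 -2.5] | -132.0 [ 0.2 -0.4 -2.5] | -129.0 [ 0.1  0.1 -2.7] | -126.0 [ 0.1 -0.2 -2.9] | -123.0 [ 0.6 -0.4 -2. ] | -120.0 [ 0.6  0.1 -2.3] | -117.0 [ 0.3 -0.7 -2.2] | -114.0 [ 0.7  0.  -2.8] | -111.0 [ 1.  -0.1 -2.5] | -108.0 [ 0.6 -0.4 -1.8] | -105.0 [ 0.4 -0.2 -1.4] | -102.0 [ 0.1  0.1 -1.6] | -99.0 [ 0.8  0.1 -1.8] | -96.0 [ 1.  -0.3 -0.7] | -93.0 [ 0.6  0.2 -1. ] | -90.0 [ 0.2 -0.4 -0.3] | -87.0 [ 0.3 -0.   0.1] | -84.0 [ 0.8  0.3 -0.5] | -81.0 [ 0.5 -0.2 -0.1] | -78.0 [0.6 0.3 0.4] | -75.0 [1.4 0.1 0.6] | -72.0 [ 0.6 -0.6  0.5] | -69.0 [ 0.6  0.2 -0.4] | -66.0 [1.  0.1 0.1] | -63.0 [ 0.1 -0.1 -0.4] | -60.0 [ 1.3 -0.2 -0.4] | -57.0 [0.2 0.3 0. ] | -54.0 [ 2.1 -0.1  1.9] | -51.0 [10.8 -0.2  9.2] | 
 [ 9.9  -0.65  9.27] [0.555  0.0707 0.0274] 19.4333 0.028808698916238887
```

Run:
```python
from push import *
s=-.051
while s<-.040:
    f=read(3); d=20-f[0]
    if d<0.7: break
    s+=min(.0007,max(.0002,d/3.5*.001*.7)); go(s,.0275,.01); 
    f=read(2); o=get_obs(); print(round(s*1e3,2),f.round(1),o["position"].round(4)[2],round(o["time_s"],2))
    if f[0]>22 or abs(f[1])>5 or f[2]>20: break
f=read(8);o=get_obs();print(f.round(2),o["position"].round(4),o["time_s"],o["gripper_width"])
for n in("top","scene"):
    c=vision.read_camera(n);np.savez(n+"4.npz",**c)
T,S=[np.load(n+"4.npz")["frame"][:,:,::-1] for n in("top","scene")]
cv2.imwrite("pics/p4.png",np.hstack([cv2.resize(T[110:200,190:280],(400,400),interpolation=2),cv2.resize(S[130:220,245:335],(400,400),interpolation=2)]))
```

```text
-50.3 [12.2 -0.7 12.7] 0.0274 19.77
-49.6 [15.2 -1.  15.4] 0.0274 20.1
-48.9 [18.1 -0.9 18.2] 0.0274 20.43
-48.65 [18.3 -0.7 18.5] 0.0274 20.77
-48.3 [20.3 -1.2 20.8] 0.0274 21.1
[20.23 -0.59 20.27] [0.5551 0.0707 0.0274] 21.2333 0.029105912380334803
```

View pics/p4.png

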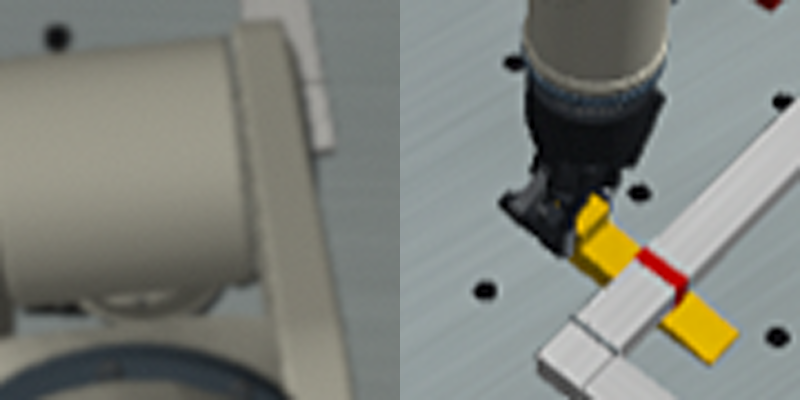

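Run:
```python
from push import *
s=-.0483; z=.0275
for i in range(9):
    f=read(2)
    if f[2]<4: break
    if f[0]>22: s-=.0005
    z+=.0003; go(s,z,.02); f=read(2); o=get_obs(); p=o["position"]
    tilt=(R.from_quat(Q).inv()*R.from_quat(o["orientation"])).as_rotvec()
    print(round(s*1e3,2),round(z*1e3,2),f.round(1),"act",round(1e3*((p[:2]-M)@ex),2),round(1e3*((p[:2]-M)@ey),2),round(p[2]*1e3,2),tilt.round(4),round(o["time_s"],2))
```

```text
-48.3 27.8 [14.9 -0.5 13.1] act -52.02 0.09 27.45 [0.0003 0.     0.007 ] 21.65
-48.3 28.1 [13.6 -0.8  8.7] act -51.95 0.12 27.45 [ 0.0003 -0.      0.0069] 21.97
-48.3 28.4 [13.4 -0.5  5. ] act -51.96 0.1 27.48 [0.0003 0.     0.007 ] 22.28
-48.3 28.7 [11.5  0.1  1.9] act -51.98 0.11 27.51 [0.0003 0.     0.007 ] 22.6
```

```bash
cat >> push.py <<'E'
def go2(s,z,a,v): bot.servo_line([*(M+s*ex),z],(R.from_quat(Q)*R.from_rotvec([0,0,a])).as_quat(),velocity=v)
def stat(s,z,a,n=2):
    f=read(n); o=get_obs(); p=o["position"]; t=(R.from_quat(Q).inv()*R.from_quat(o["orientation"])).as_rotvec()
    print(round(s*1e3,2),round(z*1e3,2),round(a,4),f.round(1),"act",round(1e3*((p[:2]-M)@ex),2),round(1e3*((p[:2]-M)@ey),2),round(p[2]*1e3,2),t.round(4),round(o["time_s"],2),flush=True)
    return f,t
E
python3 - <<'E'
from push import *
s=-.0483; z=.0287; a=0.
f,t=stat(s,z,a)
for i in range(14):
    ok=f[0]>19.0
    if ok and f[2]<4 and abs(t[2])<.002: break
    ds=0 if ok else min(.0006,(20-f[0])/3.5*.7e-3)
    if f[0]>21.5: ds=-.0003
    s+=ds; z+=np.clip((f[2]-2)/12*1e-3,-.0003,.0003)+ds*.3
    a-=np.clip(t[2],-.002,.002)
    go2(s,z,a,.02); f,t=stat(s,z,a)
    if f[0]>24.5 or abs(f[2])>20: print("STOP");break
E
```

```text
-48.3 28.7 0.0 [10.9 -0.4  0.8] act -51.93 0.11 27.53 [0.0003 0.     0.0069] 22.67
-47.7 28.78 -0.002 [11.5  0.1  1.4] act -51.56 0.11 27.52 [0.0004 0.0001 0.0054] 22.95
-47.1 28.91 -0.004 [12.5 -1.3  0.4] act -51.37 0.15 27.47 [0.0004 0.     0.0043] 23.23
-46.5 28.96 -0.006 [14.3 -0.5  2.5] act -51.29 0.17 27.47 [ 0.0005 -0.      0.0033] 23.52
-45.9 29.18 -0.008 [13.1 -0.9  0.3] act -50.83 0.17 27.48 [0.0005 0.     0.0016] 23.8
-45.3 29.22 -0.0096 [14.6 -0.6  1.9] act -50.82 0.15 27.47 [0.0005 0.     0.0012] 24.08
-44.7 29.39 -0.0108 [15.1 -0.5  0.3] act -50.45 0.18 27.47 [ 0.0005 -0.      0.0005] 24.37
-44.1 29.42 -0.0113 [17.4 -0.9  3.3] act -50.4 0.2 27.49 [ 0.0006 -0.      0.0011] 24.65
-43.58 29.69 -0.0124 [15.4 -1.2 -0.8] act -49.93 0.23 27.46 [ 0.0006 -0.      0.0001] 24.93
-42.98 29.63 -0.0125 [18.1 -1.2  2.7] act -49.89 0.23 27.47 [ 0.0007 -0.0001  0.0011] 25.22
-42.6 29.8 -0.0136 [18.7 -1.4  0.9] act -49.82 0.21 27.46 [ 0.0007 -0.      0.0006] 25.5
-42.33 29.79 -0.0142 [19.5 -0.8  3. ] act -49.79 0.23 27.48 [ 0.0007 -0.      0.0004] 25.78
```

Run:
```python
from push import *
s=-.04233; z=.02979; a=-.0142
s+=.00015; z+=.0001; go2(s,z,a,.02); bot.dwell(.5); f,t=stat(s,z,a,6)
for i in range(10):
    if f[0]<4: break
    k=min(.0010,(f[0]-2)/4.5e3); s-=k; z-=.3*k-np.clip((f[2]-1)/12*1e-3,-.0003,.0003); a+=k*1.8
    go2(s,z,a,.02); f,t=stat(s,z,a)
hand.move_gripper(.05)
f,t=stat(s,z,a)
hand.move_gripper(.085); f,t=stat(s,z,a)
p=get_obs()["position"]; bot.servo_line([p[0],p[1],.13],velocity=.12)
o=get_obs();print(o["time_s"],o["wrist_force"])
bot.reach([.35,.05,.25],Q)
for n in("top","scene"):
    c=vision.read_camera(n);np.savez(n+"5.npz",**c)
T,S=[np.load(n+"5.npz")["frame"][:,:,::-1] for n in("top","scene")]
cv2.imwrite("pics/p5.png",np.hstack([cv2.resize(T[120:200,190:270],(400,400),interpolation=2),cv2.resize(S[145:225,255:335],(400,400),interpolation=2)]))
cv2.imwrite("pics/top5.png",cv2.resize(T,(800,600)))
print(get_obs()["time_s"])
```

```text
-42.18 29.89 -0.0142 [20.1 -1.6  2.2] act -49.79 0.22 27.48 [ 0.0007 -0.      0.0008] 26.63
-43.18 29.69 -0.0124 [16.9 -1.5  0.8] act -49.85 0.23 27.46 [0.0007 0.     0.0007] 26.92
-44.18 29.37 -0.0106 [15.1 -0.6  0.8] act -49.82 0.22 27.48 [0.0006 0.0001 0.0004] 27.2
-45.18 29.05 -0.0088 [12.7 -0.3  0.6] act -49.82 0.23 27.47 [0.0006 0.0001 0.0003] 27.48
-46.18 28.72 -0.007 [10.5  0.4  1.1] act -49.85 0.23 27.48 [0.0005 0.0001 0.0002] 27.77
-47.18 28.43 -0.0052 [7.8 0.6 0.2] act -49.87 0.2 27.45 [0.0004 0.0002 0.0001] 28.05
-48.18 28.06 -0.0034 [6.  0.3 1.3] act -49.88 0.21 27.45 [ 0.0004  0.0001 -0.0001] 28.33
-49.07 27.82 -0.0018 [ 4.8  1.7 -1. ] act -49.88 0.21 27.47 [ 0.0003  0.0001 -0.0002] 28.62
-49.7 27.47 -0.0007 [3.7 2.6 1.5] act -49.86 0.21 27.45 [ 0.0003  0.     -0.0003] 28.9
-49.7 27.47 -0.0007 [ 0.5 -0.2  0.4] act -49.01 -0.15 27.69 [-0.0002  0.     -0.0019] 29.27
-49.7 27.47 -0.0007 [ 0.3  0.2 -0.1] act -49.72 -0.01 27.45 [ 0.      0.     -0.0006] 29.74
30.75 [ 0.16887278  1.09740824 -0.02829709]
31.8083
```

View pics/p5.png

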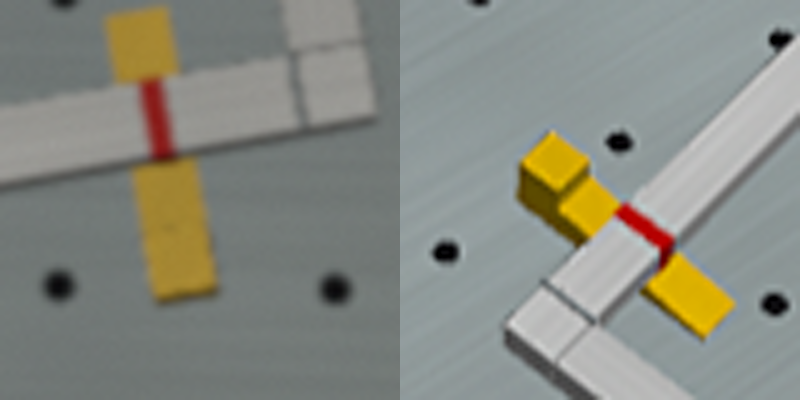

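View pics/top5.png

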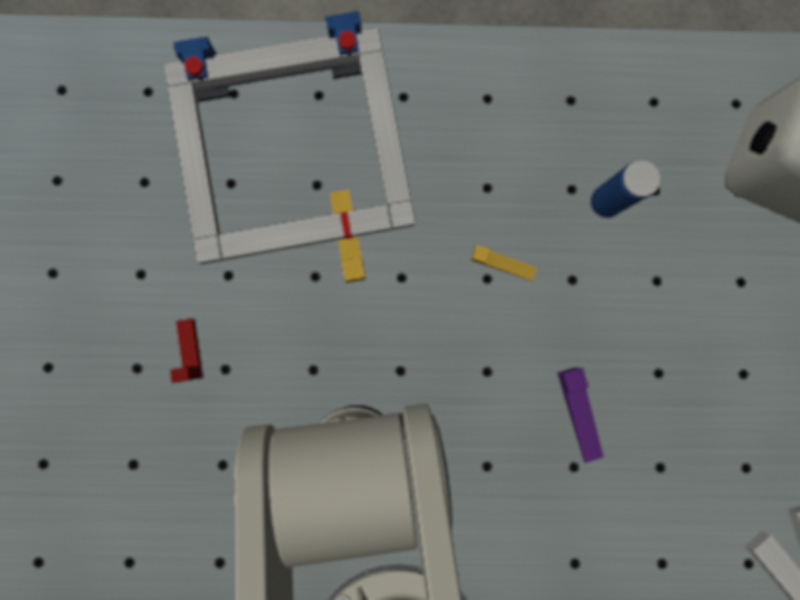

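Run:
```python
from workcell import get_obs, hand_in
o=get_obs();print(o["time_s"],o["wrist_force"].round(2));hand_in()
```

```text
31.8083 [-0.09  0.6   0.09]
the job is handed in; nothing more can be done
```

The yellow wedge is jammed under the near rail at the red mark, and the job was handed in at 31.8 s with the robot clear of everything. I gripped the larger yellow wedge by its head, carried it over, set it flat on the bench and pushed it along the jig's x.

**Push:** The force built up to a steady 20.1 N and was held there for about half a second. The highest reading was 20.3 N, against the 26 N limit. The wedge drove in about 4.7 mm after first contact.

**One correction:** In the first part of the push, the arm's give pressed the wedge down on the bench with about 20 N and tipped the tool 0.4° nose-down. I corrected the height and pitch before finishing. At full push the downward force was about 2 N and the tilt under 0.1°.

**After letting go:** I backed the push off to under 4 N before opening the gripper, and the wedge did not slide back. The last pictures show it square to the rail and centred on the red mark to within about 1 mm. They also show the spray can and magnet square where they were.

**Checks that disagreed:**
- **Mark position:** the two cameras differed by 1–5 mm sideways, and I went mainly by the top one.
- **Rail direction:** my estimates ran from 0.185 to 0.200 rad. I used 0.197 from a fit along the whole edge.
- **Rail lift:** I did not measure how far the rail rose or how hard the wedge now holds it.

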